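Free the tile pegs stuck in the flask's neck

TASK

Three metal pegs are stuck crosswise inside the clear, tilted flask, just above its narrow neck. Stand the wooden tray flat on the bench under the flask's mouth and let go of it, then tap the side of the flask lightly, as often as it takes, until all three pegs have dropped into the tray. Do not touch the pegs, never shove the flask more than about a centimetre aside, and leave the tin can, the brush and the mallet where they are.

Things in the scene. Friction and masses are not known exactly. Their poses are not given: they have to be found in the camera images.
- stand: Fixed dark steel stand of the flask. Origin on the bench straight below the flask's mouth; x axis level, from the mouth towards the flask's closed end; z up. The mouth looks along -x and down. Its foot, 110 x 100 x 12 mm, lies from x = 70 to 180 mm with two upright spring strips; the bench before x = 70 mm is free.
- mouth (a point): Centre of the flask's mouth, 88 mm above the bench, its lowest edge at 74 mm. The neck behind it is 42 mm long, 38 mm wide outside, 30 mm inside, 18 mm high inside. Falling pegs land and roll 0 to 95 mm beyond the mouth in the stand's -x direction, mostly 20 to 75 mm, and up to 45 mm to either side.
- body_mid (a point): Centre of the flask's wide body, 144 mm above the bench. Clear flat plastic flask, tilted 35 degrees mouth-down, its length in the stand's x-z plane. Body 68 mm across (stand y), 26 mm thick, 110 mm long; its two sides are upright planes 34 mm either side of this point along the stand's y. Highest corner (closed end) 190 mm above the bench. x axis along the flask away from the mouth.
- flask (a joint): Sideways shift in m of the flask along the stand's +y; 0 at rest. It sits on spring strips, about 1.2 N per mm, springs straight back when let go; stops at 20 mm each way. Each light tap (a push of 3 to 9 mm at 0.05 m/s or faster, then away) jogs the pegs a little; they come free one after another, after some 2 to 12 taps in all.
- peg0_mid (a point): Centre of a round-ended dark steel peg, 12 mm thick, 40 mm long (along its own y axis), lowest of the three, bridging the entrance of the neck. Weighs about 33 g.
- peg1_mid (a point): Centre of the second peg, same as the first, lying behind it.
- peg2_mid (a point): Centre of the third peg, same again, lying behind the second.
- tray_floor (a point): Centre of the inner floor of the loose wooden tray, 5 mm above its underside. The tray is 150 mm (x) by 120 mm (y), 32 mm high, walls 5 mm, about 0.3 kg; its upright handle board stands at its -x end. z up.
- tray_handle (a point): Grasp point on the tray's handle: an upright board 16 mm thick (tray y), 44 mm long (tray x), top 75 mm above the bench. This point is 62 mm above the tray's underside and 85 mm from the tray's centre towards -x; axes as the tray's.
- tin: Bystander: steel can, 52 mm across, 75 mm high, standing beside the flask on the stand's -y side; origin at its underside.
- brush: Bystander: brush lying along the flask on the stand's +y side, about 150 mm from the flask's mid plane, low.
- mallet: Bystander: wooden mallet lying on the bench to the left, handle 200 mm long; origin at its head, on the bench.
Things that resemble listed ones, but are neither listed nor needed, are in the scene too. Leave any blue or orange look-alike of the stand alone.

How it is judged:
On the way, in this order (a step that is already met when the one before it is completed fails the run):
1. the tray stands flat on the bench under the flask's mouth, released, with all pegs still in the flask (x of mouth in the frame of tray_floor between -0.075 and 0.075 m and y of mouth in the frame of tray_floor between -0.06 and 0.06 m and height (world z) of tray_floor below 0.009 m and angle between tray_floor's own z axis and vertical below 0.08 rad and contact force between the fingers and tray below 0.1 N and height (world z) of each of peg0_mid, peg1_mid, peg2_mid above 0.09 m), for 0.2 s.
2. all three pegs are in the tray (x of peg0_mid in the frame of tray_floor between -0.075 and 0.075 m and y of peg0_mid in the frame of tray_floor between -0.06 and 0.06 m and z of peg0_mid in the frame of tray_floor between -0.002 and 0.035 m and x of peg1_mid in the frame of tray_floor between -0.075 and 0.075 m and y of peg1_mid in the frame of tray_floor between -0.06 and 0.06 m and z of peg1_mid in the frame of tray_floor between -0.002 and 0.035 m and x of peg2_mid in the frame of tray_floor between -0.075 and 0.075 m and y of peg2_mid in the frame of tray_floor between -0.06 and 0.06 m and z of peg2_mid in the frame of tray_floor between -0.002 and 0.035 m), for 0.2 s.
At the end, for the whole second after the job is handed in: All three pegs lie at rest in the tray (peg centres inside its 150 x 120 mm outline and less than 35 mm above its floor); the tray stands flat on the bench (floor point below 9 mm, tilt under 0.08 rad), at rest, with the flask's mouth still above its outline (all of step 2 and height (world z) of tray_floor below 0.009 m and angle between tray_floor's own z axis and vertical below 0.08 rad and x of mouth in the frame of tray_floor between -0.075 and 0.075 m and y of mouth in the frame of tray_floor between -0.06 and 0.06 m and linear speed of tray below 0.02 m/s and linear speed of each of peg0, peg1, peg2 below 0.05 m/s); the robot touches nothing.
It fails at once if the flask is shoved more than 13 mm aside (value of joint flask above 0.013 m or value of joint flask below -0.013 m).
It fails at once if the robot touches a peg (contact force between any of the fingers, the arm and peg0 above 0.3 N or contact force between any of the fingers, the arm and peg1 above 0.3 N or contact force between any of the fingers, the arm and peg2 above 0.3 N).
It fails at once if the tin can, brush or mallet is moved more than 30 mm (distance of any of tin, brush, mallet from where it was at the start of the episode above 0.03 m).
It also fails if it takes over 54 s, if anything falls off the work surface, if the arm or the gripper's body presses on something with over 40 N, if the wrist force passes 120 N, or if a joint passes its speed limit or range.

ROBOT

A 7-joint arm with a two-finger parallel gripper is mounted at the origin on the work surface. World frame = base frame: x ahead of the robot, y to its left, z up, the work surface at z = 0. Lengths are in m, angles in rad, forces in N, time in s.
With the tool pointing down it reaches from about 0.4 to 0.85 m from the base axis. Payload 10.4 kg.
Tool frame: the origin (TCP) lies between the finger pads; the fingertips stand 11 mm ahead of it and the grasp point (between the pads) lies 8 mm behind it; z points along the fingers, y is the direction in which the jaws open and shut (so a half turn about z gives the same grasp; the last joint's range is limited). The gripper opens to 87 mm and grips with 3 to 60 N. Pads are 19 mm wide; open, the fingers measure 117 mm over their backs; the gripper's body (75 mm by 190 mm) begins 51 mm behind the grasp point.
Start: joints at [-0.023, 0.332, -0.065, 1.46, 0.022, 1.35, -0.088], TCP at [0.625, 0, 0.234] pointing down, gripper open.
Joint ranges: [-2.6, 2.6], [-0.5, 2.12], [-1.47, 1.34], [0.16, 2.42], [-1.27, 4.41], [0.06, 2.06], [-2.6, 2.6]. Speed limits (rad/s): [2.22, 2.22, 2.79, 2.79, 3.14, 3.14, 3.14].

INTERFACE

Orientations are given as a unit quaternion [x, y, z, w].
In Python, from bench import r, eyes gives the robot as it stands.
- The arm moves only by the shell command python3 -m inch 'ROWS' [FORCE]. ROWS is a JSON object of lists of equal length, an entry for each row: "translation": the shift along the world's x, y, z scaled (see below), a list of three; "rot": the turn, a rotation vector about the world's x, y, z scaled (see below), a list of three; "jaw": the finger opening in mm, from 0 to 87. In form: {"translation": [[tx, ty, tz], ...], "rot": [[ax, ay, az], ...], "jaw": [jaw, ...]}. A call has 1 to 20 rows; each row is the pose to reach, as a shift and turn from the pose measured when the call began; what a row does not reach only later rows make up. The controller multiplies each number of a shift by 100 mm and each number of a turn by 60 degrees. A row lasts 1/10 s, in which the tool goes at most 50 mm and 8.59 degrees, less where a joint would pass 70% of its speed; a pose out of reach is approached as far as the arm can. A call with a number of a shift or a turn outside -1 to 1 is refused whole. A call with a gripper value outside its range is refused whole. The fingers move at their own pace and stop on an object; FORCE is the grip in N (left out, the last holds). Time passes only in rows, so rows that repeat a pose let the fingers close. It gives the time, the measured TCP pose, the force and the opening at its end, in the units of the state.
- r.read_state(): the state, without advancing time (a new reading comes with each control period).
- eyes.camera(name): name is "scene" or "side" or "wrist"; returns the picture (400x640x3 uint8, blue, green, red); there is no depth.
- eyes.calibration(name): a dict with "fx", "fy", "cx", "cy" (pixels), "R" (3x3) and "t" (3): a world point X has camera coordinates R X + t; the wrist camera has in their place "hand_eye" (4x4, takes a point from camera to tool coordinates, whose origin is the TCP and whose axes are the flange's). Camera axes: x right, y down, z forward; pixel columns grow to the right and rows downward; lengths in m; the calibration is good to about 2 mm. A picture is of the moment at which its call begins: read the wrist's pose just before it. calibration takes no time and is no camera call.
- r.close_job(): hands the job in, once; it reports no verdict.
The state is a dict: "time": time; "joint_positions": joint angles; "joint_vel": joint speeds; "joint_torque": joint torques, N m; "ee_pos": TCP position; "eef_rot": TCP orientation; "ft_force": force on the tool from outside, world axes, zero at the start; "torque": the same for the moment, N m; "width": finger opening in m.
Only numpy, scipy, OpenCV 4.12 (cv2) and the standard library are available. Lean on these libraries where they do the work, as an engineer would, in place of code of your own. Each camera call takes 0.05 s, during which the arm holds its last target. There are 200 camera calls.

## Working session

There is one attempt and no reset: what is moved stays moved. The work goes in short steps, Python scripts to look and compute and a shell command to move; the robot and the scene stay as the last step left them, time stands still between calls to the robot, and variables do not carry over. Pictures are saved under pics/ and viewed, about 8 in all and at most 12, crops included, and the job is handed in when it is done.

```bash
mkdir -p pics; python3 - <<'E'
from bench import r, eyes
import cv2,numpy as np
s=r.read_state();print(s['time'],s['ee_pos'],s['eef_rot'],s['width'])
for n in("scene","side"):
    cv2.imwrite(f"pics/{n}0.png",eyes.camera(n)); c=eyes.calibration(n);print(n,c)
E
```

```text
0.0 [6.24630825e-01 2.10484276e-07 2.32743737e-01] [ 7.07106184e-01  7.07107013e-01 -5.19889194e-04 -4.96292873e-04] 0.08679155393572689
scene {'fx': 463.62616711451875, 'fy': 463.62616711451875, 'cx': 323.4068723543414, 'cy': 200.33846211937225, 'R': array([[-0.29709951,  0.95480296,  0.00912129],
       [ 0.53985508,  0.17584696, -0.82318548],
       [-0.78758388, -0.23964383, -0.56769927]]), 't': array([ 0.10057772, -0.1575559 ,  1.75429967])}
side {'fx': 416.3935289025264, 'fy': 416.3935289025264, 'cx': 314.67267195229255, 'cy': 198.15900246679834, 'R': array([[-0.95116793, -0.3080995 , -0.01882174],
       [-0.14717644,  0.50627389, -0.84972104],
       [ 0.27132758, -0.80545729, -0.52689648]]), 't': array([0.48056533, 0.16523593, 0.91225653])}
```

View pics/scene0.png

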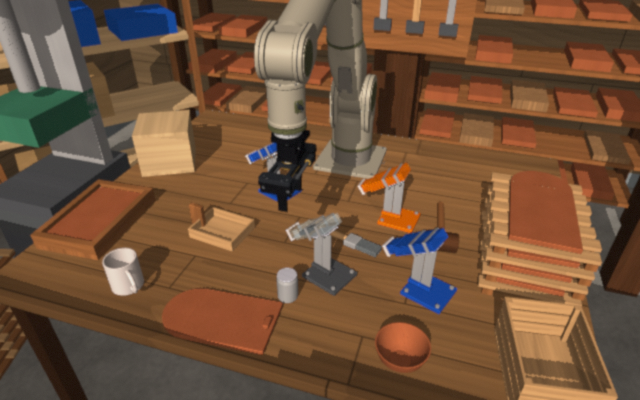

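View pics/side0.png

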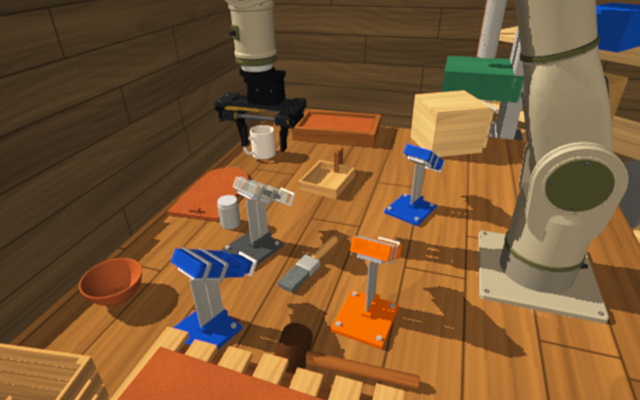

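```bash
python3 - <<'E'
import cv2,numpy as np
a=cv2.imread("pics/scene0.png")[185:315,180:390];b=cv2.imread("pics/side0.png")[140:300,190:360]
a=cv2.resize(a,(800,495),interpolation=3)[:, :];cv2.imwrite("pics/c1.png",a)
cv2.imwrite("pics/c2.png",cv2.resize(b,(637,600),interpolation=3))
E
```

```text
(no output)
```

View pics/c1.png

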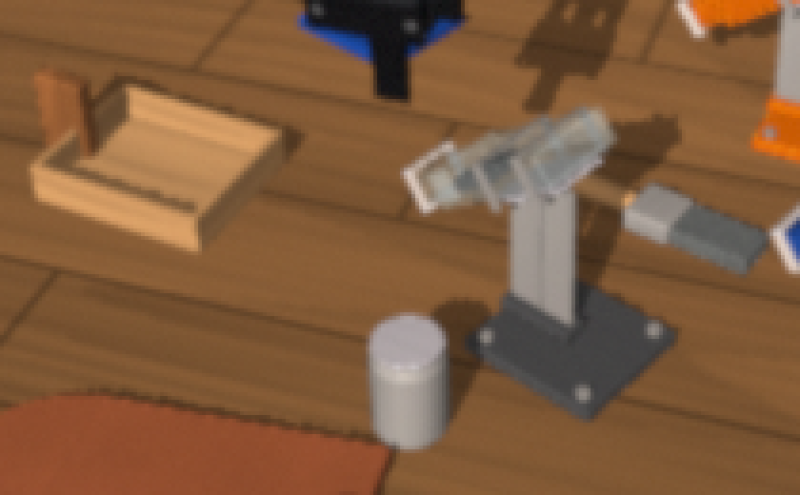

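View pics/c2.png

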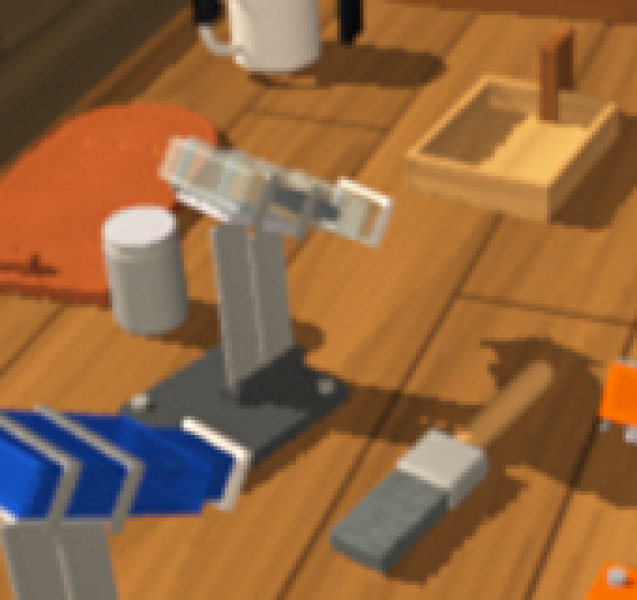

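```bash
cat > h.py <<'E'
import numpy as np
from bench import eyes
def ray(n,u,v):
    c=eyes.calibration(n);R=c['R'];o=-R.T@c['t']
    d=R.T@np.array([(u-c['cx'])/c['fx'],(v-c['cy'])/c['fy'],1]);return o,d
def atz(n,u,v,z):
    o,d=ray(n,u,v);return o+d*(z-o[2])/d[2]
def tri(a,b):
    (o1,d1),(o2,d2)=ray("scene",*a),ray("side",*b)
    s=np.linalg.lstsq(np.c_[d1,-d2],o2-o1,rcond=None)[0];p,q=o1+s[0]*d1,o2+s[1]*d2
    return (p+q)/2,np.linalg.norm(p-q)
def proj(n,X):
    c=eyes.calibration(n);p=c['R']@X+c['t'];return c['cx']+c['fx']*p[0]/p[2],c['cy']+c['fy']*p[1]/p[2]
E
python3 - <<'E'
from h import *
np.set_printoptions(precision=4,suppress=True)
S=lambda u,v:(180+u*.2625,185+v*.2625)
D=lambda u,v:(190+u*.2669,140+v*.2667)
print("mouth",tri(S(430,178),D(366,212)),atz("scene",*S(430,178),.088),atz("side",*D(366,212),.088))
for p in((470,337),(588,405),(677,328)):print("footS",atz("scene",*S(*p),.012))
for p in((125,410),(348,389)):print("footD",atz("side",*D(*p),.012))
for p in((35,170),(197,217),(283,130),(128,87)):print("trayS",atz("scene",*S(*p),.032))
for p in((410,155),(550,185),(617,105),(487,77)):print("trayD",atz("side",*D(*p),.032))
print("handle top S",[atz("scene",*S(*p),.075) for p in((36,72),(50,66),(92,76),(78,82))])
print("handle top D",[atz("side",*D(*p),.075) for p in((541,38),(558,43),(574,30),(556,26))])
print("tin",atz("scene",*S(408,340),.075),atz("side",*D(141,227),.075))
print("brush",atz("side",*D(548,370),.01),atz("side",*D(360,545),.01),atz("scene",*S(745,260),.01))
E
```

```text
mouth (array([ 0.5803, -0.0136,  0.0871]), np.float64(0.006919253018707072)) [ 0.5855 -0.0099  0.088 ] [ 0.58  -0.018  0.088]
footS [0.6535 0.0426 0.012 ]
footS [0.6905 0.1383 0.012 ]
footS [0.6008 0.177  0.012 ]
footD [0.689  0.1333 0.012 ]
footD [0.5615 0.0731 0.012 ]
trayS [ 0.6029 -0.324   0.032 ]
trayS [ 0.6154 -0.1824  0.032 ]
trayS [ 0.4987 -0.1665  0.032 ]
trayS [ 0.4842 -0.3094  0.032 ]
trayD [ 0.6134 -0.1914  0.032 ]
trayD [ 0.4965 -0.1774  0.032 ]
trayD [ 0.4779 -0.3169  0.032 ]
trayD [ 0.5958 -0.3365  0.032 ]
handle top S [array([ 0.5406, -0.3526,  0.075 ]), array([ 0.53  , -0.3465,  0.075 ]), array([ 0.532 , -0.3087,  0.075 ]), array([ 0.5424, -0.315 ,  0.075 ])]
handle top D [array([ 0.5481, -0.3354,  0.075 ]), array([ 0.5321, -0.33  ,  0.075 ]), array([ 0.5258, -0.3578,  0.075 ]), array([ 0.5423, -0.3614,  0.075 ])]
tin [0.7305 0.0286 0.075 ] [0.7275 0.0229 0.075 ]
brush [0.4448 0.0149 0.01  ] [0.5034 0.2013 0.01  ] [0.5134 0.2069 0.01  ]
```

```bash
python3 -m inch '{"translation":[[-0.2,-0.5,0],[-0.4,-1,0],[-0.4,-1,0]],"rot":[[0,0,-0.1],[0,0,-0.1],[0,0,-0.1]],"jaw":[87,87,87]}'
python3 -m inch '{"translation":[[-0.2,-0.5,0],[-0.4,-1,0],[-0.4,-1,0]],"rot":[[0,0,0],[0,0,0],[0,0,0]],"jaw":[60,60,60]}'
python3 -m inch '{"translation":[[0,-0.5,0],[0,-1,0],[0,-1,0],[0,-1,0]],"rot":[[0,0,0],[0,0,0],[0,0,0],[0,0,0]],"jaw":[60,60,60,60]}'
python3 - <<'E'
from bench import r, eyes
import cv2
s=r.read_state();print(s['time'],s['ee_pos'],s['eef_rot'],s['width'],s['ft_force'])
im=eyes.camera("wrist");cv2.imwrite("pics/w1.png",im);print(eyes.calibration("wrist"))
E
```

```text
time: 0.4
ee_pos: [0.5823, -0.1073, 0.2327]
eef_rot: [0.746, 0.666, -0.002, 0.0]
ft_force: [-0.0, -0.2, -0.3]
width: 0.0868
time: 0.7
ee_pos: [0.5395, -0.2133, 0.2326]
eef_rot: [0.748, 0.663, -0.003, 0.001]
ft_force: [0.1, -1.1, -0.2]
width: 0.0707
time: 1.1
ee_pos: [0.5388, -0.315, 0.232]
eef_rot: [0.749, 0.662, -0.004, 0.0]
ft_force: [0.2, 0.9, -0.7]
width: 0.0603
1.1 [ 0.5388277  -0.31498459  0.23196083] [ 7.49392916e-01  6.62115528e-01 -3.63012657e-03  3.28458289e-04] 0.06025889677703449 [ 0.15619146  0.93933327 -0.69316322]
{'fx': 342.14142767383504, 'fy': 342.14142767383504, 'cx': 312.4602989939957, 'cy': 205.61839019612563, 'hand_eye': array([[-7.52872994e-04, -9.64049850e-01, -2.65720379e-01,
         7.27116620e-02],
       [ 9.99999717e-01, -7.23044560e-04, -2.10077154e-04,
        -3.94924865e-04],
       [ 1.03971737e-05, -2.65720462e-01,  9.64050121e-01,
        -1.51088049e-01],
       [ 0.00000000e+00,  0.00000000e+00,  0.00000000e+00,
         1.00000000e+00]])}
```

View pics/w1.png

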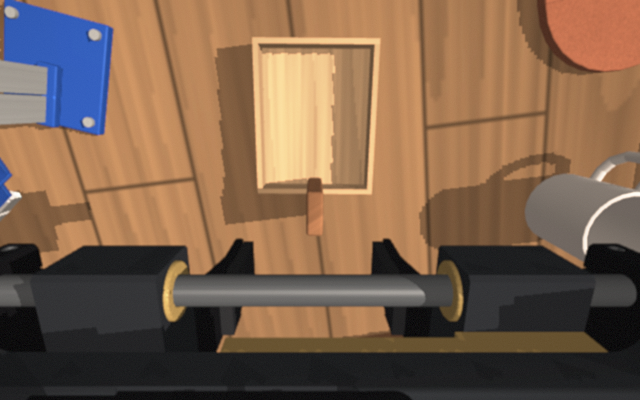

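```bash
cat >> h.py <<'E'
from scipy.spatial.transform import Rotation as Ro
def wz(p,q,u,v,z):
    c=eyes.calibration("wrist");H=c['hand_eye'];R=Ro.from_quat(q).as_matrix()
    d=R@H[:3,:3]@np.array([(u-c['cx'])/c['fx'],(v-c['cy'])/c['fy'],1]);o=R@H[:3,3]+p
    return o+d*(z-o[2])/d[2]
E
python3 - <<'E'
from h import *
np.set_printoptions(precision=4,suppress=True)
p=np.array([.53883,-.31498,.23196]);q=[.749393,.6621155,-.00363,.000328]
C=[wz(p,q,*c,.032) for c in((252.5,38.5),(380.5,38.5),(373,192.5),(258,192.5))]
for c in C:print(c)
c=sum(C)/4;x=(C[0]+C[1]-C[2]-C[3]);a=np.arctan2(x[1],x[0]);print("centre",c,np.degrees(a),np.linalg.norm(x)/2,c-.085*np.array([np.cos(a),np.sin(a),0]))
print([wz(p,q,*u,.075) for u in((308,235),(323,235),(309,190),(321,190))])
E
```

```text
[ 0.4988 -0.1716  0.032 ]
[ 0.6177 -0.1866  0.032 ]
[ 0.5994 -0.3335  0.032 ]
[ 0.4792 -0.3186  0.032 ]
centre [ 0.5488 -0.2526  0.032 ] 82.65543430740829 0.14813443807760737 [ 0.5379 -0.3369  0.032 ]
[array([ 0.5282, -0.3564,  0.075 ]), array([ 0.5425, -0.3581,  0.075 ]), array([ 0.5348, -0.3126,  0.075 ]), array([ 0.5458, -0.314 ,  0.075 ])]
```

```bash
python3 -m inch '{"translation":[[-0.01,-0.21,-0.4],[-0.01,-0.21,-0.8],[-0.01,-0.21,-1],[-0.01,-0.21,-1]],"rot":[[0,0,0],[0,0,0],[0,0,0],[0,0,0]],"jaw":[50,50,50,50]}' 20
python3 -m inch '{"translation":[[0,0,-0.4],[0,0,-0.76],[0,0,-0.76],[0,0,-0.76],[0,0,-0.76],[0,0,-0.76],[0,0,-0.76]],"rot":[[0,0,0],[0,0,0],[0,0,0],[0,0,0],[0,0,0],[0,0,0],[0,0,0]],"jaw":[50,50,50,0,0,0,0]}' 25
```

```text
time: 1.55
ee_pos: [0.5377, -0.3305, 0.1287]
eef_rot: [0.747, 0.664, -0.004, -0.003]
ft_force: [0.1, 0.8, 0.2]
width: 0.0505
time: 2.25
ee_pos: [0.5386, -0.3309, 0.0543]
eef_rot: [0.747, 0.664, -0.003, -0.002]
ft_force: [0.0, -0.3, -0.2]
width: 0.0254
```

```bash
python3 -m inch '{"translation":[[0,0,0],[0,0,0],[0,0,0],[0,0,0.1],[0,0,0.2],[0,0,0.2]],"rot":[[0,0,0],[0,0,0],[0,0,0],[0,0,0],[0,0,0],[0,0,0]],"jaw":[0,0,0,0,0,0]}' 40
python3 -m inch '{"translation":[[0,0.15,0],[0,0.4,0],[-0.02,0.65,0],[-0.02,0.85,0],[-0.02,0.95,0],[-0.02,0.95,0]],"rot":[[0,0,-0.04],[0,0,-0.1],[0,0,-0.16],[0,0,-0.22],[0,0,-0.24],[0,0,-0.24]],"jaw":[0,0,0,0,0,0]}'
python3 - <<'E'
from bench import r, eyes
import cv2
s=r.read_state();print(s['time'],s['ee_pos'],s['eef_rot'],s['width'],s['ft_force'])
im=eyes.camera("wrist");cv2.imwrite("pics/w2.png",im)
E
```

```text
time: 2.85
ee_pos: [0.5392, -0.3315, 0.076]
eef_rot: [0.748, 0.664, -0.003, -0.001]
ft_force: [0.9, 0.3, -3.3]
width: 0.0156
time: 3.45
ee_pos: [0.5375, -0.2343, 0.0759]
eef_rot: [0.824, 0.566, -0.003, -0.002]
ft_force: [0.2, -0.8, -3.8]
width: 0.0158
3.45 [ 0.53750654 -0.23434672  0.0759    ] [ 0.82417279  0.56633002 -0.00266941 -0.00154662] 0.015751400899791095 [ 0.20062379 -0.79073394 -3.84642508]
```

View pics/w2.png

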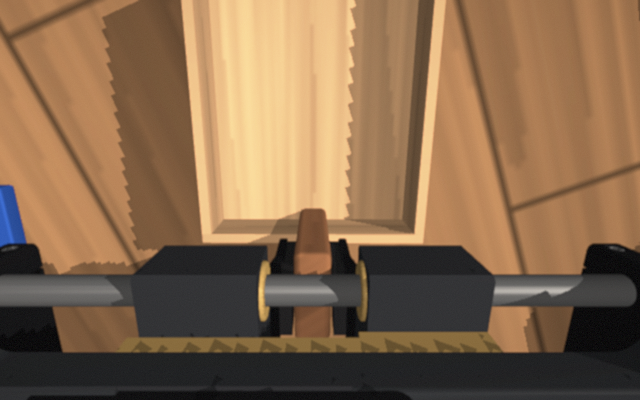

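```bash
python3 -m inch '{"translation":[[0,0.15,0],[0,0.4,0],[-0.03,0.65,0],[-0.03,0.85,0],[-0.03,1,0],[-0.03,1,0],[-0.03,1,0]],"rot":[[0,0,0],[0,0,0],[0,0,0],[0,0,0],[0,0,0],[0,0,0],[0,0,0]],"jaw":[0,0,0,0,0,0,0]}'
python3 - <<'E'
from bench import r, eyes
import cv2
s=r.read_state();print(s['time'],s['ee_pos'],s['eef_rot'],s['width'],s['ft_force'])
im=eyes.camera("wrist");a=eyes.camera("scene");b=eyes.camera("side")
cv2.imwrite("pics/w3.png",im);cv2.imwrite("pics/s3.png",a);cv2.imwrite("pics/d3.png",b)
m=cv2.vconcat([cv2.resize(im,(480,300)),cv2.resize(a[190:300,240:416],(480,300),interpolation=3)])
cv2.imwrite("pics/m3.png",m)
E
```

```text
time: 4.2
ee_pos: [0.5343, -0.1366, 0.0761]
eef_rot: [0.824, 0.566, -0.003, -0.001]
ft_force: [-1.1, -1.1, -3.5]
width: 0.0158
4.2 [ 0.53431805 -0.13662583  0.07608358] [ 0.82437582  0.5660343  -0.00298073 -0.00089004] 0.015800617656204576 [-1.06062195 -1.13012534 -3.54189751]
```

View pics/m3.png

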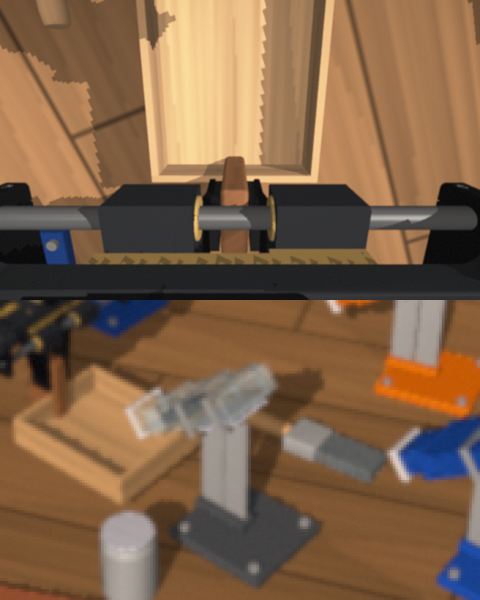

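```bash
python3 -m inch '{"translation":[[0.03,0.08,0],[0.03,0.08,-0.1],[0.03,0.08,-0.18],[0.03,0.08,-0.22],[0.03,0.08,-0.225],[0.03,0.08,-0.225],[0.03,0.08,-0.225]],"rot":[[0,0,0],[0,0,0],[0,0,0],[0,0,0],[0,0,0],[0,0,0],[0,0,0]],"jaw":[0,0,0,0,0,0,0]}'
python3 -m inch '{"translation":[[0,0,0],[0,0,0],[0,0,0],[0,0,0],[0,0,0.15],[0,0,0.4],[0,0,0.8],[0,0,1],[0,0,1]],"rot":[[0,0,0],[0,0,0],[0,0,0],[0,0,0],[0,0,0],[0,0,0],[0,0,0],[0,0,0],[0,0,0]],"jaw":[45,45,45,45,45,45,45,45,45]}'
python3 -m inch '{"translation":[[0,0,0.4],[0,0,0.8],[0,0,1],[0,0,1]],"rot":[[0,0,0],[0,0,0],[0,0,0],[0,0,0]],"jaw":[0,0,0,0]}' 10
python3 - <<'E'
from bench import r, eyes
import cv2
s=r.read_state();print(s['time'],s['ee_pos'],s['eef_rot'],s['width'],s['ft_force'])
im=eyes.camera("wrist");a=eyes.camera("scene")
cv2.imwrite("pics/w4.png",im);cv2.imwrite("pics/s4.png",a)
E
```

```text
time: 5.05
ee_pos: [0.5367, -0.1292, 0.055]
eef_rot: [0.825, 0.565, -0.003, -0.001]
ft_force: [-12.4, 4.1, 23.2]
width: 0.0159
time: 5.95
ee_pos: [0.5388, -0.1296, 0.1594]
eef_rot: [0.825, 0.565, -0.001, 0.001]
ft_force: [-0.2, 0.9, 0.3]
width: 0.0449
time: 6.35
ee_pos: [0.5399, -0.1299, 0.2628]
eef_rot: [0.825, 0.565, 0.001, 0.002]
ft_force: [-0.5, -0.6, -0.2]
width: 0.0206
6.35 [ 0.53992508 -0.1298728   0.26284819] [0.8250007  0.5651254  0.00111757 0.00242376] 0.020618003474634678 [-0.45898579 -0.57859087 -0.18519916]
```

View pics/w4.png

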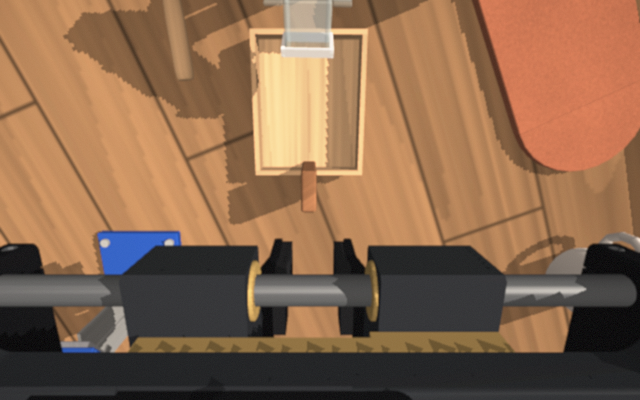

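```bash
python3 - <<'E'
from h import *
np.set_printoptions(precision=4,suppress=True)
p=np.array([.53992508,-.1298728,.26284819]);q=[.8250007,.5651254,.00111757,.00242376]
C=[wz(p,q,*c,.032) for c in((250,30),(367,30),(361,174),(256,174))]
c=sum(C)/4;x=(C[0]+C[1]-C[2]-C[3]);a=np.arctan2(x[1],x[0]);e=np.array([np.cos(a),np.sin(a),0]);n=np.array([-e[1],e[0],0])
print("tray",c,np.degrees(a),np.linalg.norm(x)/2)
for z in(.08,.088,.1):
    m=wz(p,q,307,48,z);print("mouth",m,(m-c)@e,(m-c)@n)
L=[(wz(p,q,287,20,.11)+wz(p,q,329,20,.11))/2,(wz(p,q,282,48,.088)+wz(p,q,333,48,.088))/2]
d=L[0]-L[1];print("flask yaw",np.degrees(np.arctan2(d[1],d[0])))
m=wz(p,q,307,48,.088)
for y in(68.8,a*57.2958):
    y=np.radians(y);e=np.array([np.cos(y),np.sin(y),0]);n=np.array([-e[1],e[0],0]);b=m+.080*e
    print("body",b,"+y side",b+.034*n,"-y side",b-.034*n)
E
```

```text
tray [ 0.5649 -0.0559  0.032 ] 68.60209150196543 0.1477250687854044
mouth [ 0.5819 -0.0096  0.08  ] 0.04922627017017036 0.0010883356752125193
mouth [ 0.5815 -0.0109  0.088 ] 0.04792076343037435 0.0010055368603162855
mouth [ 0.5809 -0.0128  0.1   ] 0.04596250332068032 0.0008813386379719821
flask yaw 66.54765634928253
body [0.6104 0.0637 0.088 ] +y side [0.5787 0.076  0.088 ] -y side [0.6421 0.0514 0.088 ]
body [0.6106 0.0636 0.088 ] +y side [0.579 0.076 0.088] -y side [0.6423 0.0512 0.088 ]
```

```bash
python3 -m inch '{"translation":[[0,0.4,0],[0,0.8,0],[0,1,0],[0,1,0]],"rot":[[0,0,0],[0,0,0],[0,0,0],[0,0,0]],"jaw":[0,0,0,0]}'
python3 -m inch '{"translation":[[0,0.4,0],[0,0.8,0],[0,1,0],[0,1,0]],"rot":[[0,0,0],[0,0,0],[0,0,0],[0,0,0]],"jaw":[0,0,0,0]}'
python3 -c "
from h import *
print(atz('side',365,318,.012),atz('scene',398,215,.012))"
```

```text
time: 6.85
ee_pos: [0.5378, -0.0257, 0.2575]
eef_rot: [0.823, 0.567, -0.002, -0.001]
ft_force: [0.3, 0.3, 0.7]
width: 0.0002
time: 7.25
ee_pos: [0.537, 0.077, 0.2561]
eef_rot: [0.822, 0.569, -0.003, -0.001]
ft_force: [-0.1, 0.8, 0.2]
width: 0.0001
[0.32497414 0.24238315 0.012     ] [0.3176201  0.23615301 0.012     ]
```

```bash
python3 -m inch '{"translation":[[0.08,0.12,-0.2],[0.08,0.12,-0.6],[0.08,0.12,-1],[0.08,0.12,-1],[0.08,0.12,-1]],"rot":[[0,0,0],[0,0,0],[0,0,0],[0,0,0],[0,0,0]],"jaw":[0,0,0,0,0]}'
python3 - <<'E'
from bench import r, eyes
import cv2
s=r.read_state();print(s['time'],s['ee_pos'],s['eef_rot'],s['ft_force'])
im=eyes.camera("wrist");a=eyes.camera("scene");b=eyes.camera("side")
cv2.imwrite("pics/m5.png",cv2.vconcat([cv2.resize(b[140:260,200:340],(350,300),interpolation=3),cv2.resize(a[180:290,250:378],(350,300),interpolation=3)]))
E
```

```text
time: 7.75
ee_pos: [0.5449, 0.0876, 0.1562]
eef_rot: [0.823, 0.569, -0.003, -0.002]
ft_force: [-0.2, 0.7, 1.5]
width: 0.0006
7.75 [0.54489315 0.08756592 0.15622217] [ 0.82262331  0.56857435 -0.00342871 -0.00153138] [-0.15392427  0.66016314  1.49981757]
```

View pics/m5.png

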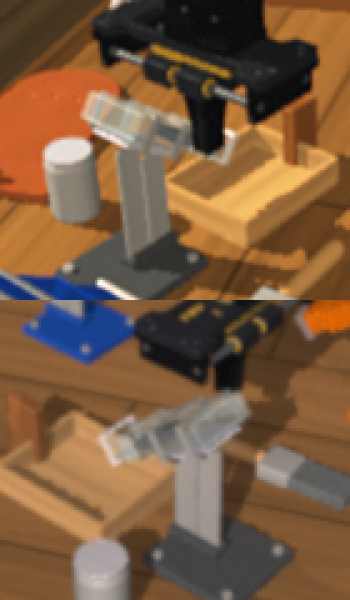

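```bash
python3 -m inch '{"translation":[[0,0,-0.07],[0.06,-0.02,-0.07],[0.12,-0.05,-0.07],[0.14,-0.055,-0.07],[0.14,-0.055,-0.07],[0.14,-0.055,-0.07]],"rot":[[0,0,0],[0,0,0],[0,0,0],[0,0,0],[0,0,0],[0,0,0]],"jaw":[0,0,0,0,0,0]}'
python3 -m inch '{"translation":[[0.02,-0.01,0],[0.03,-0.01,0],[0.03,-0.01,0]],"rot":[[0,0,0],[0,0,0],[0,0,0]],"jaw":[0,0,0]}'

```

```text
time: 8.5
ee_pos: [0.5603, 0.0833, 0.1513]
eef_rot: [0.822, 0.569, -0.001, -0.001]
ft_force: [-0.6, 0.5, 1.0]
width: 0.0007
time: 8.8
ee_pos: [0.5634, 0.0822, 0.1513]
eef_rot: [0.822, 0.569, -0.001, -0.001]
ft_force: [-0.4, 1.0, -0.6]
width: 0.0007
```

```bash
python3 -m inch '{"translation":[[0.02,-0.01,0],[0.03,-0.01,0],[0.03,-0.01,0]],"rot":[[0,0,0],[0,0,0],[0,0,0]],"jaw":[0,0,0]}'

```

```text
time: 9.1
ee_pos: [0.5665, 0.0812, 0.1513]
eef_rot: [0.822, 0.569, -0.001, -0.001]
ft_force: [0.2, 0.4, 0.3]
width: 0.0004
```

```bash
python3 -m inch '{"translation":[[0.02,-0.01,0],[0.03,-0.01,0],[0.03,-0.01,0]],"rot":[[0,0,0],[0,0,0],[0,0,0]],"jaw":[0,0,0]}'

```

```text
time: 9.4
ee_pos: [0.5696, 0.0801, 0.1512]
eef_rot: [0.822, 0.569, -0.001, -0.001]
ft_force: [0.6, -0.1, -0.1]
width: 0.0004
```

```bash
python3 -m inch '{"translation":[[0.02,-0.01,0],[0.03,-0.01,0],[0.03,-0.01,0]],"rot":[[0,0,0],[0,0,0],[0,0,0]],"jaw":[0,0,0]}'

```

```text
time: 9.7
ee_pos: [0.5725, 0.0791, 0.1512]
eef_rot: [0.822, 0.569, -0.001, -0.001]
ft_force: [-1.8, -0.5, -0.1]
width: 0.0002
```

```bash
python3 -m inch '{"translation":[[0.02,-0.01,0],[0.02,-0.01,0]],"rot":[[0,0,0],[0,0,0]],"jaw":[0,0]}'

```

```text
time: 9.9
ee_pos: [0.5743, 0.0783, 0.1511]
eef_rot: [0.822, 0.569, -0.002, -0.001]
ft_force: [-4.0, 0.8, 1.9]
width: 0.0007
```

```bash
python3 -m inch '{"translation":[[-0.09,0.035,0],[-0.09,0.035,0],[0.02,-0.01,0]],"rot":[[0,0,0],[0,0,0],[0,0,0]],"jaw":[0,0,0]}'
python3 -m inch '{"translation":[[-0.1,0.04,0],[-0.1,0.04,0],[-0.1,0.04,0]],"rot":[[0,0,0],[0,0,0],[0,0,0]],"jaw":[0,0,0]}'
python3 - <<'E'
from bench import r, eyes
import cv2
a=eyes.camera("scene");b=eyes.camera("side")
cv2.imwrite("pics/a6.png",a);cv2.imwrite("pics/b6.png",b)
cv2.imwrite("pics/m6.png",cv2.vconcat([cv2.resize(b[160:220,225:345],(600,300),interpolation=3),cv2.resize(a[200:260,250:370],(600,300),interpolation=3)]))
E
```

```text
time: 10.2
ee_pos: [0.5757, 0.0782, 0.1514]
eef_rot: [0.822, 0.57, -0.002, -0.002]
ft_force: [-4.4, 3.4, 0.4]
width: 0.0005
time: 10.5
ee_pos: [0.5657, 0.0823, 0.1515]
eef_rot: [0.822, 0.57, -0.001, -0.001]
ft_force: [0.3, 0.5, 0.3]
width: 0.0003
```

View pics/m6.png

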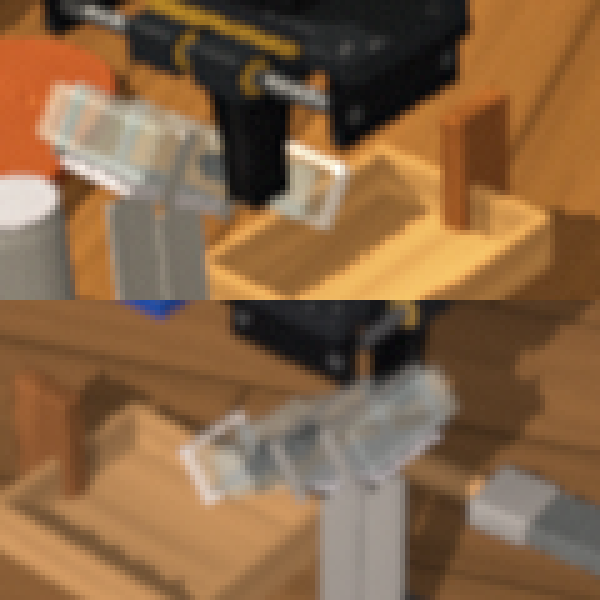

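```bash
cat > d.py <<'E'
from bench import r, eyes
import cv2,numpy as np,sys
from h import *
a=eyes.camera("scene");cv2.imwrite(f"pics/t{sys.argv[1]}.png",a)
g=cv2.cvtColor(a,6).astype(int)-cv2.cvtColor(cv2.imread("pics/a6.png"),6).astype(int)
m=((g<-35)*255).astype(np.uint8);m[:,:230]=0;m[:200]=0;m[270:]=0;m[:,330:]=0
n,_,st,ce=cv2.connectedComponentsWithStats(m)
e=np.array([.3648,.931]);f=np.array([-.931,.3648])
for i in range(1,n):
    if st[i,4]>3:
        p=atz("scene",*ce[i],.011)[:2]-[.5649,-.0559];print("blob",st[i,4],ce[i].round(1),"tray xy",(p@e).round(3),(p@f).round(3))
s=r.read_state();print(s['time'],s['ee_pos'].round(4),s['ft_force'].round(1))
E
python3 -m inch '{"translation":[[0.11,-0.045,0],[0,0,0],[0,0,0],[0.11,-0.045,0],[0,0,0],[0,0,0],[0.11,-0.045,0]],"rot":[[0,0,0],[0,0,0],[0,0,0],[0,0,0],[0,0,0],[0,0,0],[0,0,0]],"jaw":[0,0,0,0,0,0,0]}'
python3 -m inch '{"translation":[[-0.11,0.045,0],[-0.11,0.045,0],[-0.11,0.045,0],[-0.11,0.045,0]],"rot":[[0,0,0],[0,0,0],[0,0,0],[0,0,0]],"jaw":[0,0,0,0]}'
python3 d.py 1
```

```text
time: 11.3
ee_pos: [0.5761, 0.0786, 0.1517]
eef_rot: [0.821, 0.57, -0.002, -0.002]
ft_force: [-5.9, 3.0, 0.5]
width: 0.0006
time: 11.7
ee_pos: [0.5653, 0.0829, 0.1519]
eef_rot: [0.821, 0.57, -0.001, -0.002]
ft_force: [-0.5, -0.6, -0.2]
width: 0.0004
blob 147 [281.3 247.7] tray xy 0.007 -0.006
11.75 [0.5653 0.0828 0.1519] [ 0.  -0.3  0.5]
```

```bash
python3 -m inch '{"translation":[[0.115,-0.045,0],[0,0,0],[0,0,0],[0.115,-0.045,0],[0,0,0],[0,0,0],[0,0,0],[0,0,0]],"rot":[[0,0,0],[0,0,0],[0,0,0],[0,0,0],[0,0,0],[0,0,0],[0,0,0],[0,0,0]],"jaw":[0,0,0,0,0,0,0,0]}'
python3 d.py 2
python3 - <<'E'
import cv2
f=lambda n:cv2.resize(cv2.imread(n)[205:275,235:355],(600,290),interpolation=3)
cv2.imwrite("pics/m7.png",cv2.vconcat([f("pics/t1.png"),f("pics/t2.png")]))
E
```

```text
time: 12.55
ee_pos: [0.5655, 0.0828, 0.152]
eef_rot: [0.821, 0.57, -0.001, -0.001]
ft_force: [0.1, -0.7, 0.5]
width: 0.0005
blob 155 [282.4 247.6] tray xy 0.009 -0.004
12.6 [0.5655 0.0827 0.152 ] [ 0.4 -0.1 -0.9]
```

View pics/m7.png

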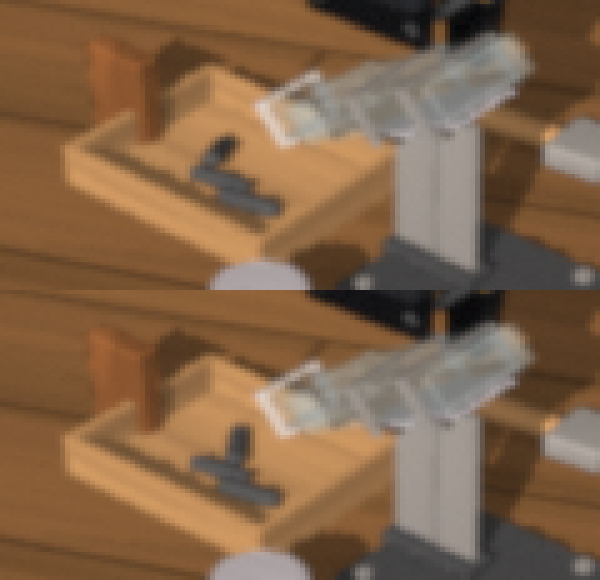

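All three pegs are in the tray and the flask looks empty. I'll back off clear of everything and check numerically.

```bash
python3 -m inch '{"translation":[[-0.2,0.08,0],[-0.2,0.08,0.3],[-0.2,0.08,0.7],[-0.2,0.08,1],[-0.2,0.08,1],[-0.2,0.08,1],[-0.2,0.08,1],[-0.2,0.08,1]],"rot":[[0,0,0],[0,0,0],[0,0,0],[0,0,0],[0,0,0],[0,0,0],[0,0,0],[0,0,0]],"jaw":[0,0,0,0,0,0,0,0]}'
python3 d.py 3; python3 d.py 4
python3 - <<'E'
import cv2
f=lambda n:cv2.resize(cv2.imread(n)[205:315,235:395],(436,300),interpolation=3)
cv2.imwrite("pics/m8.png",cv2.vconcat([f("pics/t2.png"),f("pics/t4.png")]))
E
```

```text
time: 13.4
ee_pos: [0.545, 0.0906, 0.2507]
eef_rot: [0.822, 0.57, -0.002, -0.002]
ft_force: [0.4, 0.3, -0.4]
width: 0.0006
blob 154 [282.4 247.7] tray xy 0.009 -0.004
13.45 [0.5451 0.0906 0.2509] [ 0.  -0.4  0.2]
blob 155 [282.4 247.6] tray xy 0.009 -0.004
13.5 [0.5451 0.0906 0.2511] [ 0.1 -0.4 -0.2]
```

View pics/m8.png

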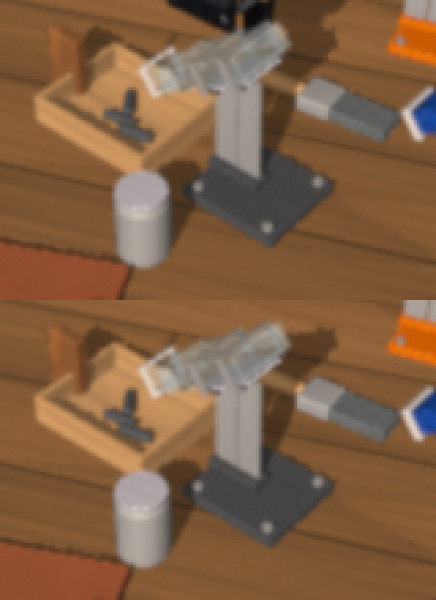

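The last picture shows three pegs at rest in the tray under the mouth, the flask empty, and the tin and brush in place. The arm is clear of everything.

```bash
python3 -c "
from bench import r
print(r.close_job(), r.read_state()['time'])"
```

```text
the job is handed in; nothing more can be done
the job is handed in; nothing more can be done
```

All three pegs are in the tray, and I handed the job in at about 13.5 s of the 54 s allowed. It reported no verdict.

- **Tray:** I gripped it by the handle, set it flat under the flask's mouth and let go. The wrist camera put the mouth about 48 mm from the tray's centre along its x and 1 mm off in y, well inside the outline.
- **Taps:** I first eased the closed fingers slowly against the flask's +y side to find contact, pushing it about 3 mm. Then I gave six taps of roughly 4–6 mm each, judged from the tool position and forces of 5–7 N. All three pegs were out after the fourth; the last two taps weren't needed, because I had not yet looked.
- **Last checks:** The scene camera showed three pegs lying in the tray and an empty flask. The pegs did not move between the last pictures, and the tin and brush looked unmoved. The gripper was clear of everything, with about 0 N on the wrist.
- **Not fully checked:**
  - The first two tray and mouth estimates from the fixed cameras differed by up to about 15 mm, so I relied on the wrist camera.
  - I did not look at the mallet again at the end; the arm never went near it.
  - The pegs' height and the tray's tilt were judged by eye only.

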